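# Shut and latch the gas-cock box

### The job

The class is over and the gas is off: swing the gas-cock box's hatch down onto its rubber seal, press it down just enough for the latch tongue to pass under the frame, and turn the wing knob clockwise to its stop, so that the tongue is fully behind the frame edge and holds the hatch shut. Feel your way: do not crush the seal or force the tongue against the frame, and leave everything else on the worktop where it stands.

Things in the scene. Friction and masses are not known exactly. Their poses are not given: they have to be found in the camera images.
- gas_box: Stainless steel box fixed to the worktop, 250 (x) by 230 (y) mm, 101 mm high up to the hatch's underside. Origin: centre of its underside; x runs from the hinge side (towards the robot) to the free side of the hatch, z up.
- hatch_hinge (a point): Middle of the hatch's hinge axis, which lies along the box's y axis on the side nearest the robot, 131 mm from the box's centre and 101 mm above the worktop, at the level of the hatch plate's underside. Its axes are those of the box.
- hatch (a joint): Hatch angle (rad): 0 with the plate level, growing as it opens up and towards the robot. Steel plate 12 mm thick, 262 mm long from the hinge, 238 mm wide, about 0.4 kg with the knob. Its stiff hinge (0.75 N m) keeps it where it is left. It meets the seal at 0.008, more or less 0.033, and shut and latched it reads 0.009 less, as the frame's height differs from box to box.
- wing_knob (a joint): Angle of the wing knob (rad): 0 with wing and tongue parallel to the hinge (turned in), growing clockwise as seen from outside (above), to a firm stop at 1.571 with wing and tongue square to the hinge (latched). Turning alone takes about 0.08 N m. It stays where it is left. From about 0.6 rad on, the tongue reaches the frame edge.
- knob_grip (a point): On the knob's axis at the height to grip its wing: 186 mm from the hinge axis, 30 mm above the plate's underside. x along the wing (tongue side), z the hatch's outward normal. On the plate's outer face lies a metal skirt 58 mm across, 6 mm high; on it a black wing 12 mm thick, 20 mm high at the middle; its round ears, 10 mm thick and 6 mm higher, make it 62 mm long. Skirt, wing and tongue turn as one.
- cup_a: Clear measuring cup with handle, 76 mm across, 85 mm high, on the worktop; origin at its underside. Bystander.
- cup_b: Clear measuring cup like the other. Bystander.
- bottle_a: White bottle with a cap, 68 mm across, 165 mm high; origin at its underside. Bystander.
- bottle_b: White bottle like the other. Bystander.
- funnel: Funnel standing mouth down, 96 mm across, 85 mm high; origin at its underside. Bystander.
- foil_cup: Shallow metal cup, 70 mm across, 28 mm high; origin at its underside. Bystander.
- tongue_tip (a point): Tip of the hidden steel tongue under the plate (half-way up), 52 mm from the knob axis; the tongue is 18 mm wide and 4 mm thick, its top 8.8 mm below the plate's underside. It points to the box's +y at knob 0 and to the free side (+x) at 1.571. Turned without pressing the hatch down, it jams on the side of the frame edge; once behind the edge it holds the hatch down on the seal by itself.
- seal_mid (a point): Nominal place of the rubber seal's top under the hatch's free end, 247 mm from the hinge. The bezel frame that carries seal and edge stands on levelling screws: both really sit up to 8 mm higher or lower, not measured. Stiffness 5 N/mm. The tongue passes once the seal is squeezed 2.2 mm: 15 N straight down on the knob is barely enough, 17 to 21 N is right, over 23 N crushes the seal.
- frame_edge (a point): Nominal place of the frame's catching edge (its underside, middle), 38 mm from the knob axis towards the hatch's free side; 3 mm thick sheet. The tongue must swing in below it, 14 mm deep when latched. It shares the unmeasured height error of the seal, up to 8 mm up or down.

How it is judged:
By the outcome, as a careful person would: the job done as asked, in the order asked, and still so for the second after the job is handed in, with the robot touching nothing.
It also fails if it takes over 72 s, if anything falls off the work surface, if the arm or the gripper's body presses on something with over 40 N, if the wrist force passes 120 N, or if a joint passes its speed limit or range.

### The arm

A 6-joint arm with a two-finger parallel gripper is mounted at the origin on the work surface. World frame = base frame: x ahead of the robot, y to its left, z up, the work surface at z = 0. Lengths are in mm, angles in rad, forces in N, time in s.
With the tool pointing down it reaches from about 325 to 900 mm from the base axis. Payload 6.1 kg.
Tool frame: the origin (TCP) lies at the very end of the fingers, on their centre line; the grasp point (between the pads) lies 19 mm behind it (manip.grip_depth is the z of the grasp point in the tool frame, in mm); z points along the fingers, y is the direction in which the jaws open and shut (so a half turn about z gives the same grasp; the last joint's range is limited). The gripper opens to 87 mm and grips with 3 to 60 N. Pads are 19 mm wide; open, the fingers measure 117 mm over their backs; the gripper's body (75 mm by 190 mm) begins 51 mm behind the grasp point.
Start: joints at [1.214, 0.22, 1.526, -0, 1.395, -0.126], TCP at [142.972, 608.42, 222.538] pointing down, gripper open.
Joint ranges: [-2.98, 2.98], [-0.91, 2.08], [0.09, 2.57], [-1.24, 4.39], [0.2, 2.65], [-2.68, 2.68]. Speed limits (rad/s): [2.57, 2.57, 3.01, 3.14, 3.14, 3.14].

### API

Orientations are given as a 3x3 rotation matrix whose columns are the frame's x, y, z axes.
In Python, from workcell import manip, optics gives the robot as it stands.
- The arm moves only by the tool drive_tool, never from a script. Its argument "rows" is a list of rows, each a list of 7 numbers: the closure, from -1 (fully open) to 1 (shut), then the shift along the world's x, y, z in mm, then the turn, a rotation vector about the world's x, y, z in rad. A call has 1 to 10 rows; each row shifts and turns the pose as measured when the row begins; what a row does not reach is not made up. A row lasts 1/8 s, in which the tool goes at most 62.5 mm and 10.7 degrees, less where a joint would pass 70% of its speed; a pose out of reach is approached as far as the arm can. A call is refused whole if a number of a shift passes 62.5 or a number of a turn 0.188, either way. A call with a gripper value outside its range is refused whole. The fingers move at their own pace and stop on an object; the grip force is fixed at half the most. Time passes only in rows, so rows that do not move let the fingers close. It gives the time, the measured TCP pose, the force and the opening at its end, in the units of the state.
- manip.get_state(): the state, without advancing time (a new reading comes with each control period).
- optics.grab_frame(name): name is "scene" or "top"; returns the picture (400x640x3 uint8, red, green, blue); there is no depth.
- optics.camera_info(name): a dict with "fovy" (degrees; the focal length in pixels is half the picture's height over the tangent of half this angle, whatever the lens; pixels are square), "cx", "cy" (the principal point, pixels), "R" (3x3) and "t" (3): a world point X has camera coordinates R X + t. Camera axes: x right, y down, z forward; pixel columns grow to the right and rows downward; lengths in mm; the calibration is good to about 2 mm. A picture is of the moment at which its call begins. camera_info takes no time and is no camera call.
- manip.close_job(): hands the job in, once; it reports no verdict.
The state is a dict: "time_s": time; "q": joint angles; "joint_velocities": joint speeds; "tau": joint torques, N m; "tcp_pos": TCP position; "orientation": TCP orientation; "force": force on the tool from outside, world axes, zero at the start; "ft_torque": the same for the moment, N m; "grip_width": finger opening in mm.
Only numpy, scipy, OpenCV 4.12 (cv2) and the standard library are available. Lean on these libraries where they do the work, as an engineer would, in place of code of your own. Each camera call takes 0.05 s, during which the arm holds its last target. There are 200 camera calls.

## Working session

There is one attempt and no reset: what is moved stays moved. The work goes in short steps, Python scripts to look and compute and a tool call to move; the robot and the scene stay as the last step left them, time stands still between calls to the robot, and variables do not carry over. Pictures are saved under pics/ and viewed, about 8 in all and at most 12, crops included, and the job is handed in when it is done.

Besides the shell and the picture viewer there is one more tool, called in YAML: its name, and indented under it one key for each argument. drive_tool: Moves the arm, as the interface text tells. Its arguments: {"type":"object","properties":{"rows":{"type":"array"}},"required":["rows"]}

```bash
mkdir -p pics
python3 - <<'E'
from workcell import manip, optics
import cv2
for n in ("scene","top"):
    f=optics.grab_frame(n); cv2.imwrite(f"pics/{n}0.png",f[:,:,::-1]); print(n,optics.camera_info(n))
s=manip.get_state(); print(s, manip.grip_depth)
E
```

```text
scene {'fovy': 54.11082191537628, 'cx': 323.88454284598066, 'cy': 198.6471481800408, 'R': array([[ 5.21256738e-01,  8.53399629e-01,  6.97905840e-04],
       [ 5.84806172e-01, -3.56603945e-01, -7.28584496e-01],
       [-6.21524862e-01,  3.80187717e-01, -6.84955579e-01]]), 't': array([-340.13660741, -246.97948456, 1400.96043338])}
top {'fovy': 54.56990266351668, 'cx': 315.4204979506737, 'cy': 198.4382650585343, 'R': array([[ 0.00958482, -0.99985668, -0.01395513],
       [-0.98493196, -0.00702997, -0.17279937],
       [ 0.1726765 ,  0.01540111, -0.98485818]]), 't': array([ 41.65991475, 619.67856863, 911.31711289])}
{'time_s': 0.1, 'q': array([ 1.21392609e+00,  2.21171594e-01,  1.52748715e+00, -2.63364141e-05,
        1.39465671e+00, -1.26071155e-01]), 'joint_velocities': array([ 0.00044203, -0.00176262, -0.00298366, -0.0013181 ,  0.00033474,
        0.00019309]), 'tau': array([ 1.21891671e-04, -4.95941913e+01, -3.88521373e+01,  7.01594423e-02,
        5.14825364e-02, -5.64322511e-05]), 'tcp_pos': array([142.77601382, 607.91618989, 221.53660657]), 'orientation': array([[-9.73484917e-01,  2.28750480e-01, -5.77554579e-04],
       [ 2.28751129e-01,  9.73483583e-01, -1.62331558e-03],
       [ 1.90905682e-04, -1.71238950e-03, -9.99998516e-01]]), 'force': array([ 0.95369725, -0.94718623, -0.84032961]), 'ft_torque': array([ 0.01690135,  0.002911  , -0.04237843]), 'grip_width': 87.12637453118096} -18.700000000000003
```

View pics/scene0.png

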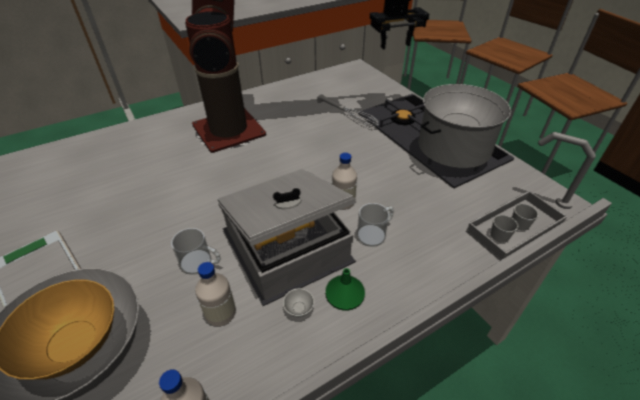

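View pics/top0.png

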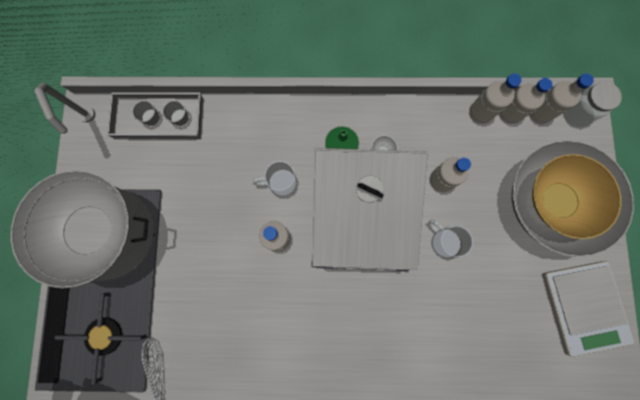

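Scene: the hatch is partly open (plate corners near (221,205), (307,174), (352,200)), with the black wing at about (288,194). Top: plate corners near (315,150), (427,152), (418,269), (313,267), with the wing at about (370,190). Next I'll enlarge both to pick corners.

Run:
```python
import cv2,numpy as np
a=cv2.imread('pics/scene0.png')[160:310,200:370]; b=cv2.imread('pics/top0.png')[130:290,290:450]
a=cv2.resize(a,None,fx=3.5,fy=3.5,interpolation=cv2.INTER_CUBIC);b=cv2.resize(b,None,fx=3.5,fy=3.5,interpolation=cv2.INTER_CUBIC)
cv2.imwrite('pics/sc1.png',a);cv2.imwrite('pics/tc1.png',b)
for n,r in(('scene',(180,215,265,310)),('top',(175,205,350,392))):
    im=cv2.imread(f'pics/{n}0.png'); g=im.max(2)[r[0]:r[1],r[2]:r[3]]
    m=(g<45).astype(np.uint8); k,l,st,c=cv2.connectedComponentsWithStats(m)
    for i in range(1,k):
        if st[i,4]>10:
            pts=np.argwhere(l==i)[:,::-1].astype(np.float32); print(n,st[i,4],c[i]+[r[2],r[0]],cv2.minAreaRect(pts))
```

```text
scene 215 [286.70232558 195.8       ] ((21.717506408691406, 15.533157348632812), (9.785497665405273, 25.905818939208984), 78.11134338378906)
top 101 [369.89108911 189.79207921] ((19.8682918548584, 14.78536605834961), (26.400665283203125, 3.911210060119629), 24.775142669677734)
```

View pics/sc1.png

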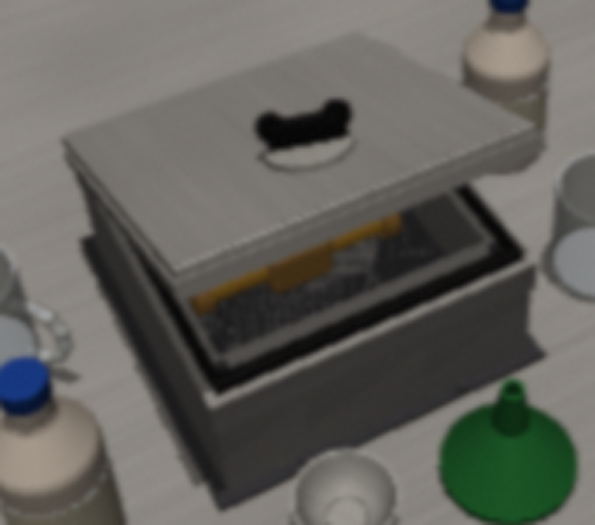

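View pics/tc1.png

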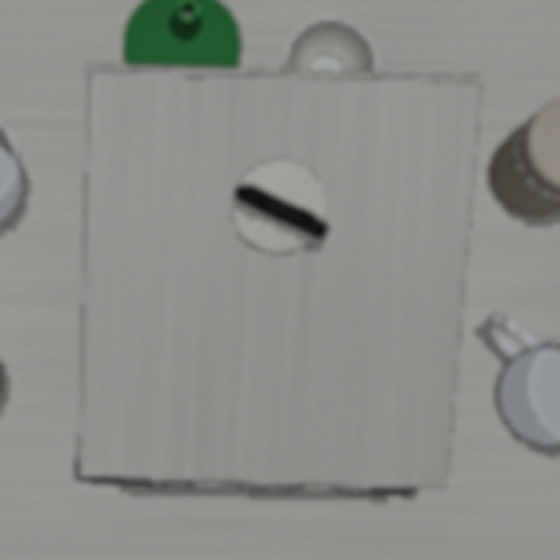

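```bash
cat > h.py <<'E'
import numpy as np,cv2
from workcell import manip, optics
def P(n):
    c=optics.camera_info(n); f=200/np.tan(np.radians(c['fovy']/2))
    K=np.array([[f,0,c['cx']],[0,f,c['cy']],[0,0,1]]); return K@np.c_[c['R'],c['t']]
def tri(a,b):
    X=cv2.triangulatePoints(P('scene'),P('top'),np.array(a,float).reshape(2,1),np.array(b,float).reshape(2,1)); return (X[:3]/X[3]).ravel()
def proj(n,X):
    u=P(n)@np.r_[X,1]; return u[:2]/u[2]
E
python3 - <<'E'
from h import *
s=lambda x,y:(200+x/3.5,160+y/3.5); t=lambda x,y:(290+x/3.5,130+y/3.5)
pts=dict(Fl=((540,128),(90,66)),Fr=((176,268),(480,82)),Hl=((350,35),(78,478)),Hr=((65,138),(445,488)),
 wl=((340,112),(243,192)),wr=((268,125),(320,231)),w=((304,127),(281,211)))
for k,(a,b) in pts.items():
    X=tri(s(*a),t(*b)); print(k,X.round(1),(proj('scene',X)-s(*a)).round(1),(proj('top',X)-t(*b)).round(1))
# table-level rays for box base corners (scene)
def ray(n,uv,z):
    M=P(n); H=np.c_[M[:,0],M[:,1],M[:,2]*z+M[:,3]]; x=np.linalg.solve(H,np.r_[uv,1]); return x[:2]/x[2]
for uv in((222,503),(540,355)): print(ray('scene',s(*uv),0).round(1))
for uv in((212,402),(535,265)): print('rim',ray('scene',s(*uv),101).round(1))
E
```

```text
Fl [700.7  45.8 207. ] [-0.5  0.1] [-0.4 -0.2]
Fr [ 691.1 -190.9  208.7] [-0.3 -0. ] [-0.3 -0.1]
Hl [451.1  49.5 106.3] [ 0.9 -0.1] [1.  0.5]
Hr [ 448.5 -184.9  108.9] [-0.5 -0. ] [-0.5 -0.2]
wl [622.2 -48.9 204.4] [ 0.5 -0. ] [0.5 0.2]
wr [601.3 -92.7 197.8] [-1.  0.] [-1.  -0.5]
w [613.1 -71.5 195.2] [-0.1  0. ] [-0.1 -0.1]
[ 709.7 -195.1]
[718.4  48.2]
rim [ 706.4 -188.6]
rim [717.3  38.4]
```

Scene crop: top-face corners of the plate are at the free edge (540,128) and (176,268), and at the hinge edge (350,35) and (65,138). The wing is at (304,127). From these I get:
- **Hatch:** angle about 0.38 rad.
- **Hinge:** about (456,-68,101), with box yaw about -0.025.
- **Knob:** at about 0.44 rad, still turned in.

I'll push the plate down near its free end with closed fingers first, then grip the wing.

drive_tool:
  rows:
    - [1,30,-40,10,0,0,0]
    - [1,38,-48,10,0,0,0]
    - [1,38,-48,10,0,0,0]
    - [1,38,-48,10,0,0,0]
    - [1,38,-48,0,0,0,0]
    - [1,38,-48,0,0,0,0]
    - [1,38,-48,0,0,0,0]
    - [1,38,-48,0,0,0,0]
    - [1,38,-48,0,0,0,0]
    - [1,38,-48,0,0,0,0]

```text
time_s: 1.35
tcp_pos: [516.5, 124.8, 258.1]
orientation: [[-0.975, 0.22, -0.002], [0.22, 0.975, -0.005], [0.001, -0.005, -1.0]]
force: [0.1, 1.1, 0.5]
grip_width: 1.6
```

drive_tool:
  rows:
    - [1,38,-48,0,0,0,0]
    - [1,38,-48,0,0,0,0]
    - [1,38,-48,0,0,0,0]
    - [1,38,-48,0,0,0,0.1]
    - [1,5,-5,0,0,0,0.1]
    - [1,0,0,-15,0,0,0]
    - [1,0,0,-10,0,0,0]
    - [1,0,0,0,0,0,0]

```text
time_s: 2.35
tcp_pos: [674.5, -80.8, 224.6]
orientation: [[-1.0, 0.026, -0.01], [0.026, 1.0, -0.003], [0.01, -0.003, -1.0]]
force: [-0.7, 0.4, -0.5]
grip_width: 0.4
```

drive_tool:
  rows:
    - [1,0,6,-8,0,0,0]
    - [1,0,0,-8,0,0,0]
    - [1,0,0,-8,0,0,0]
    - [1,2,0,-8,0,0,0]
    - [1,3,0,-8,0,0,0]
    - [1,3,0,-8,0,0,0]
    - [1,2,0,-8,0,0,0]

```text
time_s: 3.22
tcp_pos: [685.6, -72.6, 167.5]
orientation: [[-1.0, 0.025, -0.006], [0.025, 1.0, -0.004], [0.006, -0.004, -1.0]]
force: [0.2, -0.2, 1.4]
grip_width: 0.4
```

drive_tool:
  rows:
    - [1,1,0,-8,0,0,0]
    - [1,1,0,-8,0,0,0]
    - [1,1,0,-7,0,0,0]
    - [1,1,0,-6,0,0,0]
    - [1,0,0,-4,0,0,0]
    - [1,0,0,-2,0,0,0]
    - [1,0,0,-1,0,0,0]

```text
time_s: 4.1
tcp_pos: [690.3, -72.7, 128.4]
orientation: [[-1.0, 0.025, -0.006], [0.025, 1.0, -0.004], [0.006, -0.004, -1.0]]
force: [0.4, -0.6, 1.4]
grip_width: 0.1
```

drive_tool:
  rows:
    - [1,0,0,-1.5,0,0,0]
    - [1,0,0,-1.5,0,0,0]
    - [1,0,0,0,0,0,0]

```text
time_s: 4.47
tcp_pos: [690.4, -72.7, 125.7]
orientation: [[-1.0, 0.025, -0.005], [0.025, 1.0, -0.004], [0.005, -0.004, -1.0]]
force: [0.2, -0.3, -0.6]
grip_width: 0.3
```

drive_tool:
  rows:
    - [1,0,0,20,0,0,0]
    - [0,0,10,40,0,0,-0.18]
    - [-1,-10,30,40,0,0,-0.18]
    - [-1,-20,40,10,0,0,-0.18]
    - [-1,-20,40,0,0,0,-0.18]
    - [-1,-20,40,0,0,0,-0.18]
    - [-1,0,20,0,0,0,-0.18]
    - [-1,0,0,0,0,0,-0.18]
    - [-1,0,0,0,0,0,-0.18]
    - [-1,0,0,0,0,0,-0.18]

```text
time_s: 5.72
tcp_pos: [618.4, 113.0, 255.2]
orientation: [[0.126, 0.992, 0.012], [0.992, -0.126, 0.001], [0.002, 0.012, -1.0]]
force: [-0.7, 0.1, -0.2]
grip_width: 81.9
```

Run:
```python
from h import *
ims=[]
for n,r in(('scene',(170,320,200,370)),('top',(130,290,290,450))):
    im=optics.grab_frame(n)[:,:,::-1].copy(); cv2.imwrite(f'pics/{n}2.png',im)
    ims.append(cv2.resize(im[r[0]:r[1],r[2]:r[3]],(400,400*(r[1]-r[0])//(r[3]-r[2])),interpolation=cv2.INTER_CUBIC)[:350])
    print(ims[-1].shape)
cv2.imwrite('pics/c2.png',np.hstack(ims))
```

```text
(350, 400, 3)
(350, 400, 3)
```

View pics/c2.png

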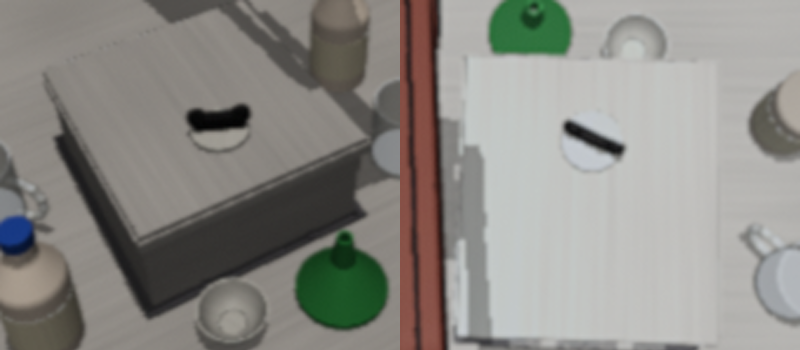

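Scene crop: the hatch is almost level, with ears at about (196,117) and (241,113). Top crop: wing ends at about (571,127) and (620,151), with the skirt centre at (593,141). Bystanders are undisturbed.

Run:
```python
from h import *
s=lambda x,y:(200+x/2.353,170+y/2.353); t=lambda x,y:(290+(x-400)/2.5,130+y/2.5)
def ray(n,uv,z):
    M=P(n); H=np.c_[M[:,0],M[:,1],M[:,2]*z+M[:,3]]; x=np.linalg.solve(H,np.r_[uv,1]); return x[:2]/x[2]
print('ears',tri(s(241,113),t(571,127)).round(1),tri(s(196,117),t(620,151)).round(1))
print('skirt',ray('top',t(593,141),127).round(1))
for n,r,cl in(('scene',(195,245,270,310),40),('top',(170,200,350,385),60)):
    im=cv2.imread(f'pics/{n}2.png'); g=im.max(2)[r[0]:r[1],r[2]:r[3]]
    m=(g<cl).astype(np.uint8); k,l,st,c=cv2.connectedComponentsWithStats(m)
    i=1+np.argmax(st[1:,4]); pts=np.argwhere(l==i)[:,::-1]+[r[2],r[0]]
    vx=cv2.fitLine(pts.astype(np.float32),2,0,.01,.01).ravel(); c=pts.mean(0)
    print(n,len(pts),c,vx[:2])
    if n=='top':
        a=ray(n,c,140);b=ray(n,c+vx[:2]*8,140)-a; print('wing ctr z140',a.round(1),'ang from y to x',np.arctan(b[0]/b[1]))
```

```text
ears [644.8 -51.9 144.1] [624.5 -93.2 142.8]
skirt [635.6 -73.5]
scene 180 [292.61666667 220.32222222] [ 0.99583244 -0.09120142]
top 89 [366.49438202 184.96629213] [0.90907836 0.41662517]
wing ctr z140 [636.2 -70.4] ang from y to x 0.43548091581038495
```

drive_tool:
  rows:
    - [-1,4,-45,0,0,0,-0.16]
    - [-1,4,-45,0,0,0,-0.16]
    - [-1,4,-45,-20,0,0,0]
    - [-1,4,-45,-30,0,0,0]
    - [-1,2,-5,-30,0,0,0]
    - [-1,0,0,-10,0,0,0]
    - [-1,0,0,0,0,0,0]

```text
time_s: 6.7
tcp_pos: [638.2, -77.8, 171.3]
orientation: [[0.409, 0.912, 0.021], [0.913, -0.409, -0.004], [0.005, 0.021, -1.0]]
force: [0.8, 0.2, 0.6]
grip_width: 87.0
```

drive_tool:
  rows:
    - [-1,-2,6,-15,0,0,-0.02]
    - [-1,0,0,-15,0,0,0]
    - [-1,0,0,-9,0,0,0]
    - [-1,0,0,0,0,0,0]

```text
time_s: 7.2
tcp_pos: [637.3, -69.2, 132.7]
orientation: [[0.424, 0.905, 0.025], [0.906, -0.424, -0.005], [0.005, 0.025, -1.0]]
force: [-0.0, -0.2, -1.1]
grip_width: 86.7
```

drive_tool:
  rows:
    - [-1,-1,-2.5,0,0,0,0]
    - [1,0,0,0,0,0,0]
    - [1,0,0,0,0,0,0]
    - [1,0,0,0,0,0,0]
    - [1,0,0,0,0,0,0]
    - [1,0,0,0,0,0,0]
    - [1,0,0,0,0,0,0]

```text
time_s: 8.07
tcp_pos: [637.3, -72.4, 134.3]
orientation: [[0.424, 0.905, 0.027], [0.906, -0.424, -0.006], [0.006, 0.027, -1.0]]
force: [-0.5, 0.4, 0.1]
grip_width: 34.8
```

drive_tool:
  rows:
    - [1,0,0,-1,0,0,0]
    - [1,0,0,-1,0,0,0]
    - [1,0,0,0,0,0,0]
    - [1,0,0,0,0,0,0]
    - [1,0,0,0,0,0,0]

```text
time_s: 8.7
tcp_pos: [636.8, -72.1, 131.7]
orientation: [[0.424, 0.905, 0.026], [0.906, -0.424, -0.006], [0.006, 0.026, -1.0]]
force: [-1.1, 1.1, 0.6]
grip_width: 11.7
```

```bash
python3 -c "
from h import *
s=manip.get_state();print(s['force'],s['ft_torque'],s['grip_width'],s['q'])"
```

```text
[-1.10005542  1.14941744  0.57446211] [-0.12636704  0.07381454  0.00120361] 11.741915242073404 [-2.35922611e-01  3.12141971e-01  1.59169168e+00  4.42902549e-04
  1.21112843e+00  2.01466046e-01]
```

drive_tool:
  rows:
    - [1,0,0,-1,0,0,0]
    - [1,0,0,-1,0,0,0]
    - [1,0,0,-1,0,0,0]

```text
time_s: 9.07
tcp_pos: [637.2, -72.1, 129.1]
orientation: [[0.424, 0.905, 0.027], [0.906, -0.424, -0.006], [0.006, 0.027, -1.0]]
force: [-0.3, 0.8, 1.4]
grip_width: 11.7
```

drive_tool:
  rows:
    - [1,0,0,-1,0,0,0]
    - [1,0,0,-1,0,0,0]

```text
time_s: 9.32
tcp_pos: [637.3, -72.1, 127.5]
orientation: [[0.423, 0.906, 0.027], [0.906, -0.423, -0.006], [0.006, 0.027, -1.0]]
force: [-1.6, 1.1, 2.6]
grip_width: 12.0
```

drive_tool:
  rows:
    - [1,0,0,-1,0,0,0]
    - [1,0,0,-1,0,0,0]

```text
time_s: 9.57
tcp_pos: [637.6, -72.1, 126.1]
orientation: [[0.423, 0.906, 0.028], [0.906, -0.423, -0.006], [0.006, 0.028, -1.0]]
force: [-2.3, 1.6, 7.2]
grip_width: 11.8
```

drive_tool:
  rows:
    - [1,0,0,-1,0,0,0]
    - [1,0,0,0,0,0,0]

```text
time_s: 9.82
tcp_pos: [637.5, -72.1, 126.0]
orientation: [[0.423, 0.906, 0.028], [0.906, -0.423, -0.006], [0.006, 0.028, -1.0]]
force: [0.7, 0.8, 0.2]
grip_width: 11.7
```

drive_tool:
  rows:
    - [1,0,0,-1.5,0,0,0]
    - [1,0,0,-1.5,0,0,0]

```text
time_s: 10.07
tcp_pos: [637.7, -72.1, 125.4]
orientation: [[0.423, 0.906, 0.028], [0.906, -0.423, -0.006], [0.006, 0.028, -1.0]]
force: [-6.1, 2.5, 12.1]
grip_width: 11.9
```

drive_tool:
  rows:
    - [1,-0.4,0.2,-1.9,0,0,0]
    - [1,-0.4,0.2,-1.9,0,0,0]

```text
time_s: 10.32
tcp_pos: [637.7, -72.1, 125.4]
orientation: [[0.423, 0.906, 0.03], [0.906, -0.423, -0.007], [0.006, 0.03, -1.0]]
force: [-5.9, 0.8, 12.7]
grip_width: 11.5
```

drive_tool:
  rows:
    - [1,-0.7,0.1,-2.5,0,0,0]
    - [1,-0.7,0.1,-2.5,0,0,0]

```text
time_s: 10.58
tcp_pos: [637.8, -72.1, 125.1]
orientation: [[0.423, 0.906, 0.034], [0.906, -0.423, -0.008], [0.007, 0.034, -0.999]]
force: [-5.1, 2.0, 14.5]
grip_width: 11.6
```

drive_tool:
  rows:
    - [1,-0.9,0.2,-3.2,0,0.01,0]
    - [1,-0.9,0.2,-3.2,0,0.01,0]

```text
time_s: 10.82
tcp_pos: [637.9, -72.1, 124.7]
orientation: [[0.423, 0.906, 0.019], [0.906, -0.423, -0.01], [-0.001, 0.021, -1.0]]
force: [-6.2, 2.1, 17.0]
grip_width: 11.9
```

drive_tool:
  rows:
    - [1,-0.9,0.2,-3.6,0,0.0,0]
    - [1,-0.9,0.2,-3.6,0,0.0,-0.08]
    - [1,-0.9,0.2,-3.6,0,0.0,-0.08]

```text
time_s: 11.2
tcp_pos: [638.0, -72.1, 124.4]
orientation: [[0.565, 0.825, 0.024], [0.825, -0.565, -0.015], [0.001, 0.028, -1.0]]
force: [-7.9, 2.1, 20.1]
grip_width: 11.4
```

```bash
python3 -c "
from h import *
s=manip.get_state();print(s['force'],s['ft_torque'],s['grip_width'],s['q'])"
```

```text
[-7.9493986   2.09736745 20.13607911] [0.28725548 1.84665887 0.07343225] 11.424069507289884 [-0.23017361  0.32340028  1.59226276 -0.01008281  1.19952877  0.37373629]
```

drive_tool:
  rows:
    - [1,-1.4,0.4,-3.4,0,0.005,-0.08]
    - [1,-1.4,0.4,-3.4,0,0.005,-0.08]
    - [1,-1.4,0.4,-3.4,0,0.005,-0.08]

```text
time_s: 11.58
tcp_pos: [637.9, -72.0, 124.4]
orientation: [[0.75, 0.661, 0.015], [0.661, -0.75, -0.023], [-0.004, 0.027, -1.0]]
force: [-3.8, 1.3, 16.6]
grip_width: 11.8
```

```bash
python3 -c "
from h import *
s=manip.get_state();print(s['force'],s['ft_torque'],s['grip_width'],s['q'])"
```

```text
[-3.76595554  1.26188118 16.57529677] [0.2763381  1.27214427 0.10873203] 11.756771994405673 [-0.22516761  0.32936878  1.58466572 -0.01998833  1.20831529  0.63000476]
```

drive_tool:
  rows:
    - [1,-1.3,0.4,-3.8,0,0.005,-0.08]
    - [1,-1.3,0.4,-3.8,0,0.005,-0.08]
    - [1,-1.3,0.4,-3.8,0,0.005,-0.08]

```text
time_s: 11.95
tcp_pos: [637.9, -72.0, 124.3]
orientation: [[0.89, 0.457, 0.003], [0.457, -0.889, -0.027], [-0.009, 0.026, -1.0]]
force: [-7.5, 0.8, 19.2]
grip_width: 11.6
```

```bash
python3 -c "
from h import *
s=manip.get_state();print(s['force'],s['ft_torque'],s['grip_width'],s['q'])"
```

```text
[-7.51421662  0.75327805 19.20469579] [0.42449708 1.55096859 0.06924919] 11.58582855776491 [-0.22130174  0.33765208  1.57430991 -0.02746105  1.22036668  0.88443985]
```

drive_tool:
  rows:
    - [1,-1.3,0.2,-3.7,0.005,0,-0.08]
    - [1,-1.3,0.2,-3.7,0.005,0,-0.08]
    - [1,-1.3,0.2,-3.7,0.005,0,-0.08]

```text
time_s: 12.32
tcp_pos: [637.9, -72.0, 124.3]
orientation: [[0.974, 0.224, 0.008], [0.225, -0.974, -0.015], [0.005, 0.016, -1.0]]
force: [-7.7, 1.4, 18.3]
grip_width: 11.7
```

```bash
python3 -c "
from h import *
s=manip.get_state();print(s['force'],s['ft_torque'],s['grip_width'],s['q'])"
```

```text
[-7.69335063  1.43714013 18.338881  ] [0.39869274 1.52765261 0.05018414] 11.720767705873167 [-0.22840495  0.33472819  1.57790265 -0.01345455  1.2174772   1.12057237]
```

Knob at about 1.32 rad and no jamming torque. I'll go gently to the stop.

drive_tool:
  rows:
    - [1,-1.3,0.2,-3.7,0,0,-0.08]
    - [1,-1.3,0.2,-3.7,0,0,-0.08]
    - [1,-1.3,0.2,-3.7,0,0,-0.06]

```text
time_s: 12.7
tcp_pos: [638.0, -72.1, 124.3]
orientation: [[1.0, -0.002, 0.015], [-0.001, -1.0, -0.019], [0.015, 0.019, -1.0]]
force: [-6.5, 2.2, 18.4]
grip_width: 11.7
```

```bash
python3 -c "
from h import *
s=manip.get_state();print(s['force'],s['ft_torque'],s['grip_width'],s['q'])"
```

```text
[-6.47494482  2.18137707 18.42610698] [0.52171582 1.49241932 0.03598209] 11.684128229262708 [-0.22715156  0.32949274  1.58467347 -0.0160559   1.20832492  1.35055361]
```

drive_tool:
  rows:
    - [1,-1.3,0.2,-3.7,0,0,-0.04]
    - [1,-1.3,0.2,-3.7,0,0,-0.04]

```text
time_s: 12.95
tcp_pos: [638.1, -72.2, 124.2]
orientation: [[0.996, -0.083, 0.021], [-0.083, -0.996, -0.022], [0.022, 0.02, -1.0]]
force: [-6.9, 1.0, 19.2]
grip_width: 12.0
```

```bash
python3 -c "
from h import *
s=manip.get_state();print(s['force'],s['ft_torque'],s['grip_width'],s['q'])"
```

```text
[-6.93342606  1.00099681 19.19791623] [0.2747726  1.50296752 0.58713606] 12.02542671048157 [-0.22631772  0.3254091   1.5900501  -0.01808081  1.2010243   1.43404192]
```

The torque jumped to 0.59 N m at the expected angle, so the knob is at its stop. Now I'll relax and release.

drive_tool:
  rows:
    - [1,-0.7,0.1,-1.8,0,0,0]
    - [1,0,0,0,0,0,0]
    - [1,0,0,0,0,0,0]
    - [-1,0,0,0,0,0,0]
    - [-1,0,0,0,0,0,0]
    - [-1,0,0,0,0,0,0]
    - [-1,0,0,0,0,0,0]

```text
time_s: 13.82
tcp_pos: [637.9, -72.4, 123.4]
orientation: [[0.996, -0.082, 0.022], [-0.082, -0.996, -0.023], [0.024, 0.021, -0.999]]
force: [-0.1, -0.6, 0.2]
grip_width: 44.4
```

drive_tool:
  rows:
    - [-1,0,0,5,0,0,0]
    - [-1,0,0,20,0,0,0]
    - [-1,0,0,30,0,0,0]
    - [-1,0,20,40,0,0,0]
    - [-1,-20,50,20,0,0,0]
    - [-1,-20,50,0,0,0,0]
    - [-1,-20,50,0,0,0,0]
    - [-1,-20,50,0,0,0,0]
    - [-1,0,0,0,0,0,0]

```text
time_s: 14.95
tcp_pos: [557.8, 153.0, 256.9]
orientation: [[0.996, -0.086, 0.039], [-0.085, -0.996, -0.021], [0.04, 0.018, -0.999]]
force: [-0.2, -0.5, -0.7]
grip_width: 87.5
```

Run:
```python
from h import *
ims=[]
for n,r in(('scene',(170,320,200,370)),('top',(130,290,290,450))):
    im=optics.grab_frame(n)[:,:,::-1].copy(); cv2.imwrite(f'pics/{n}3.png',im)
    ims.append(cv2.resize(im[r[0]:r[1],r[2]:r[3]],(400,400*(r[1]-r[0])//(r[3]-r[2])),interpolation=cv2.INTER_CUBIC)[:350])
cv2.imwrite('pics/c3.png',np.hstack(ims))
```

```text
(no output)
```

View pics/c3.png

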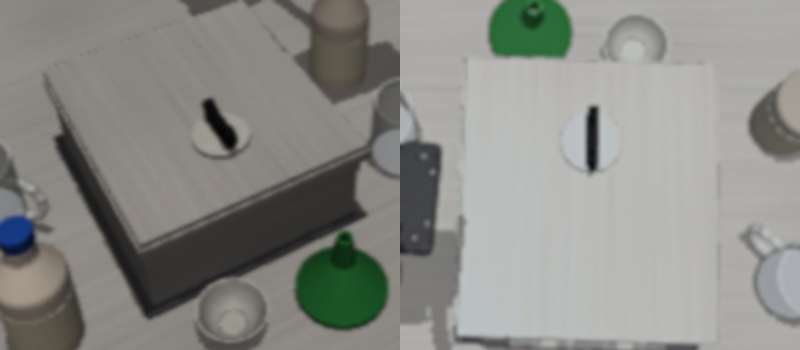

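Top crop: the wing runs from (593,107) to (591,173), square to the hinge. The hatch is level and the bystanders are where they were. I'll check the wing angle numerically, then hand in.

Run:
```python
from h import *
def ray(n,uv,z):
    M=P(n); H=np.c_[M[:,0],M[:,1],M[:,2]*z+M[:,3]]; x=np.linalg.solve(H,np.r_[uv,1]); return x[:2]/x[2]
r=(168,204,350,385); g=cv2.imread('pics/top3.png').max(2)[r[0]:r[1],r[2]:r[3]]
k,l,st,c=cv2.connectedComponentsWithStats((g<60).astype(np.uint8)); i=1+np.argmax(st[1:,4])
p=np.argwhere(l==i)[:,::-1]+[r[2],r[0]]; v=cv2.fitLine(p.astype(np.float32),2,0,.01,.01).ravel()[:2]; c=p.mean(0)
b=ray('top',c+8*v,138)-ray('top',c-8*v,138); print('wing yaw',np.arctan(b[1]/b[0]))
a=np.abs(cv2.imread('pics/top3.png').astype(int)-cv2.imread('pics/top2.png')).max(2)
s=manip.get_state(); print(s['time_s'],s['force'])
print(manip.close_job())
```

```text
wing yaw -0.03944002582050464
15.05 [ 0.92206242 -0.61061247 -0.2512991 ]
the job is handed in; nothing more can be done
None
```

The hatch is shut and, by every check I made, latched. I handed the job in at 15 s of the 72 s allowed.

- **Closing:** I swung the hatch down with closed fingertips near its free end, then gripped the wing and pressed until I felt the seal.
- **Latching:** I held the knob down at about 17–20 N and turned it clockwise. The torque stayed at 0.11 N m or less all the way round, so nothing jammed. It rose to 0.59 N m at the stop.
- **Final check:** The last pictures show the hatch level, the wing square to the hinge and the bystanders where they stood. The wing's yaw was -0.039 rad against a box yaw of about -0.025, within my measuring error. The gripper was clear, with the force reading at noise level.

**Less certain points:**
- While pressing, there was an unwanted sideways force of up to 8 N on the knob, and I did not fully remove it.
- The tongue is hidden, so its place behind the frame edge is inferred from torque and angle. I did not pull on the hatch to test it.

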